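# Set two beam irises to their riders

### The job

Set both iris diaphragms on the laser desk, the large and the small one: push the upright tab of each ring's lever round its arc from one side until the ring's pointer faces the tooth of the brass rider on its scale, and leave it there. Push only with the tips or the outside of the fingers, never pinch a tab, and do not shift the riders, the mug, the tape measure or the two cutters.

Things in the scene. Friction and masses are not known exactly. Their poses are not given: they have to be found in the camera images.
- large_iris: the large iris diaphragm unit, fixed to the desk: a square aluminium base plate 80 x 80 x 10 mm with a round aluminium scale disc on it (radius 38 mm, top at 18 mm, short black ticks every 15 degrees on its -x half), and a turning dark ring on that (radius 30 mm, heights 18 to 36 mm, with iris blades in its bore). Origin: centre of the plate's underside. Own -x: scale side, towards the robot within 0.25 rad; +x: lever side
- large_iris_axis (a point): on the vertical turning axis of the large ring, at the height of the scale's face (18 mm above the desk's top, z = 0, like all heights here; the right half of the desk carries a white perforated board 4 mm thick, into which a unit standing there is let)
- large_iris_ring (a joint): angle of the large iris's turning ring with lever and pointer, rad, counter-clockwise from above positive, stops at -1.1 and 1.1; 0: pointer to the unit's -x and lever to its +x. Stays where it is left (friction: about 2.5 N at the tab), no spring
- large_iris_pointer (a point): tip of the flat dark pointer of the large ring, 36 mm from the axis, 21.5 mm above the desk, exactly opposite to the lever; it turns with the ring, so pushing the lever one way takes the pointer the other way across the scale
- large_iris_tab (a point): centre of the top edge (66 mm above the desk) of the upright push tab at the end of the large ring's lever, 52 mm from the axis. The tab is a flat dark steel plate 10 mm thick (along the arc), 18 mm along the lever, standing from 26 to 66 mm above the desk; a 12 mm wide arm, 26 to 34 mm high, joins it to the ring. Under both, 16 mm of air over the base plate
- large_iris_tooth (a point): tip of the tooth of the large iris's preset rider, 37 mm from the axis, 21.5 mm above the desk: the mark that the pointer must face. The rider is a small brass clip, 8 x 12 x 12 mm, on the rim of the scale disc; it is tight, but a strong knock would shift it. The pointer passes inside it without touching
- small_iris: the small iris diaphragm unit, fixed to the desk: a square aluminium base plate 66 x 66 x 10 mm with a round aluminium scale disc on it (radius 31 mm, top at 18 mm, short black ticks every 15 degrees on its -x half), and a turning dark ring on that (radius 23 mm, heights 18 to 36 mm, with iris blades in its bore). Origin: centre of the plate's underside. Own -x: scale side, towards the robot within 0.25 rad; +x: lever side
- small_iris_axis (a point): on the vertical turning axis of the small ring, at the height of the scale's face (18 mm above the desk's top, z = 0, like all heights here; the right half of the desk carries a white perforated board 4 mm thick, into which a unit standing there is let)
- small_iris_ring (a joint): angle of the small iris's turning ring with lever and pointer, rad, counter-clockwise from above positive, stops at -1.1 and 1.1; 0: pointer to the unit's -x and lever to its +x. Stays where it is left (friction: about 2.5 N at the tab), no spring
- small_iris_pointer (a point): tip of the flat dark pointer of the small ring, 29 mm from the axis, 21.5 mm above the desk, exactly opposite to the lever; it turns with the ring, so pushing the lever one way takes the pointer the other way across the scale
- small_iris_tab (a point): centre of the top edge (66 mm above the desk) of the upright push tab at the end of the small ring's lever, 46 mm from the axis. The tab is a flat dark steel plate 10 mm thick (along the arc), 18 mm along the lever, standing from 26 to 66 mm above the desk; a 12 mm wide arm, 26 to 34 mm high, joins it to the ring. Under both, 16 mm of air over the base plate
- small_iris_tooth (a point): tip of the tooth of the small iris's preset rider, 30 mm from the axis, 21.5 mm above the desk: the mark that the pointer must face. The rider is a small brass clip, 8 x 12 x 12 mm, on the rim of the scale disc; it is tight, but a strong knock would shift it. The pointer passes inside it without touching
- mug: white mug 92 x 127 x 95 mm standing loose to the left of the irises; bystander. Origin: centre of the underside
- tape_measure: tape measure 132 x 64 x 35 mm lying loose behind the irises; bystander. Origin: underside, near one end. Above it the laser head of the place overhangs the desk: its front stands at about x = 0.545, from 0.33 m above the desk upward, so keep wrist and arm on the robot's side of it (leaning the tool back helps)
- cutter_a: capped cutter 49 x 18 x 13 mm (steel shank with a green plastic cap) lying loose between the two irises; bystander. Origin: centre of the underside
- cutter_b: capped cutter 49 x 18 x 13 mm (steel shank with a green plastic cap) lying loose between the two irises; bystander. Origin: centre of the underside

How it is judged (in metres and radians):
At the end, for the whole second after the job is handed in: both pointers stand at the tooth of their own rider (tip within 4.5 mm of the tooth tip on the large iris, 4 mm on the small; 1 mm is the gap when exactly in line) and both rings are at rest (horizontal distance between large_iris_pointer and large_iris_tooth below 0.0045 m and horizontal distance between small_iris_pointer and small_iris_tooth below 0.004 m and velocity of joint large_iris_ring between -0.03 and 0.03 rad/s and velocity of joint small_iris_ring between -0.03 and 0.03 rad/s); the robot touches nothing.
It fails at once if a lever tab is pinched: pressed by the fingers on both faces at once ((contact force between the fingers and large_iris_ring_c0 above 1 N and contact force between the fingers and large_iris_ring_c1 above 1 N) or (contact force between the fingers and small_iris_ring_c0 above 1 N and contact force between the fingers and small_iris_ring_c1 above 1 N)).
It fails at once if a rider is shifted by more than 3 mm (distance of any of large_iris_tooth, small_iris_tooth from where it was at the start of the episode above 0.003 m).
It fails at once if the mug, the tape measure or a cutter between the irises is moved by more than 15 mm (distance of any of mug, tape_measure, cutter_a, cutter_b from where it was at the start of the episode above 0.015 m).
It also fails if it takes over 64 s, if anything falls off the work surface, if the arm or the gripper's body presses on something with over 40 N, if the wrist force passes 120 N, or if a joint passes its speed limit or range.

### The arm

A 6-joint arm with a two-finger parallel gripper is mounted at the origin on a cart in front of the work surface, level with it; the furniture and walls round the work are solid. World frame = base frame: x ahead of the robot, y to its left, z up, the work surface at z = 0. Lengths are in m, angles in degrees, forces in N, time in s.
With the tool pointing down it reaches from about 0.4 to 0.825 m from the base axis. Payload 7 kg.
Tool frame: the origin (TCP) lies midway between the tips of the shut fingers; the grasp point (between the pads) lies 19 mm behind it (ctrl.hold_point_z is the distance from the TCP to the grasp point, in m); z points along the fingers, y is the line along which they close (so a half turn about z gives the same grasp; the last joint's range is limited). The gripper opens to 88 mm and grips with 3 to 60 N. Pads are 19 mm wide; open, the fingers measure 130 mm over their backs; the gripper's body (78 mm by 193 mm) begins 47 mm behind the grasp point.
Start: joints at [-54.826, 20.546, 0.682, 0, -70.136, -16.507], TCP at [0.216, -0.639, 0.227] pointing down, gripper open.
Joint ranges: [-176.03, 176.03], [-82.01, 121.73], [-58.28, 71.71], [-173.87, 95.51], [-174.79, -0.11], [-173.66, 173.66]. Speed limits (degrees/s): [136.94, 136.94, 172.46, 180, 180, 180].

### API

Orientations are given as [roll, pitch, yaw] about the fixed x, y, z axes, in that order (R = Rz(yaw) Ry(pitch) Rx(roll)).
In Python, from plant import ctrl gives the robot as it stands.
- The arm moves only by the tool apply_moves, never from a script. Its argument "deltas" is a list of rows, each an object with "fingers": the finger opening in mm, from 0 to 87.6; "delta_pos": the shift along the tool's x, y, z in mm, a list of three; "angular": the turn, a rotation vector about the tool's x, y, z in degrees, a list of three. A call has 1 to 10 rows; each row is the pose to reach, as a shift and turn from the pose commanded when the call began, along the tool's axes at that moment; what a row does not reach only later rows make up. A row lasts 1/10 s, in which the tool goes at most 50 mm and 8.59 degrees, less where a joint would pass 70% of its speed; a pose out of reach is approached as far as the arm can. A call with a gripper value outside its range is refused whole. The fingers move at their own pace and stop on an object; the grip force is fixed at half the most. Time passes only in rows, so rows that repeat a pose let the fingers close. It gives the time, the measured TCP pose, the force, the opening and the grip force at its end, in the units of the state.
- ctrl.get_obs(): the state, without advancing time (a new reading comes with each control period).
- ctrl.snapshot(name): name is "scene" or "top" or "wrist"; returns the picture (480x640x3 uint8, red, green, blue); there is no depth.
- ctrl.camera_params(name): a dict with "fx", "fy", "cx", "cy" (pixels), "cam_to_world" (4x4, takes a point from camera to world coordinates); the wrist camera has in their place "mount" (4x4, takes a point from camera to tool coordinates, whose origin is the TCP and whose axes are the flange's). Camera axes: x right, y up, looking along -z (the intrinsics and any distortion apply to the point x, -y, -z); pixel columns grow to the right and rows downward; lengths in m; the calibration is good to about 2 mm. A picture is of the moment at which its call begins: read the wrist's pose just before it. camera_params takes no time and is no camera call.
- ctrl.close_job(): hands the job in; it is judged then, once.
The state is a dict: "clock": time; "joint_pos": joint angles; "qvel": joint speeds; "tau": joint torques, N m; "tool_pos": TCP position; "orientation": TCP orientation; "force": force on the tool from outside, world axes, zero at the start; "moment": the same for the moment, N m; "opening": finger opening in m; "gripper_force": force on a finger pad.
Only numpy, scipy, OpenCV 4.12 (cv2) and the standard library are available. Lean on these libraries where they do the work, as an engineer would, in place of code of your own. Each camera call takes 0.05 s, during which the arm holds its last target. There are 200 camera calls.

## Working session

There is one attempt and no reset: what is moved stays moved. The work goes in short steps, Python scripts to look and compute and a tool call to move; the robot and the scene stay as the last step left them, time stands still between calls to the robot, and variables do not carry over. Pictures are saved under pics/ and viewed, at most 10 in all, crops included, and the job is handed in when it is done.

Besides the shell and the picture viewer there is one more tool, called as name([rows], argument=value, ...), one row to a line, values as JSON. apply_moves: Moves the arm, as the interface text tells. Its arguments: {"type":"object","properties":{"deltas":{"type":"array"}},"required":["deltas"]}

```bash
mkdir -p pics; ls; python3 - <<'E'
from plant import ctrl
import cv2
o=ctrl.get_obs();print(o)
for n in("scene","top"):
    cv2.imwrite(f"pics/{n}0.png",ctrl.snapshot(n)[:,:,::-1]);print(n,ctrl.camera_params(n))
print(ctrl.camera_params("wrist"),ctrl.hold_point_z)
E
```

```text
pics
{'clock': 0.0, 'joint_pos': array([-5.48241417e+01,  2.05920965e+01,  6.32775725e-01, -2.10237513e-02,
       -7.01356131e+01, -1.65084355e+01]), 'qvel': array([-0.03403012, -0.03552024, -0.08316216,  0.01635414,  0.02883261,
       -0.10610523]), 'tau': array([ 2.29201636e-03, -5.82713521e+01,  2.93057370e+01,  6.99725837e+00,
        6.87906679e-03, -1.13666247e-04]), 'tool_pos': array([ 0.21588421, -0.63901809,  0.2256048 ]), 'orientation': array([ 1.79903363e+02, -8.03003426e-03, -1.61339731e+02]), 'force': array([-0.56218047, -0.14957678, -0.00308921]), 'moment': array([-0.04897654,  0.03480302,  0.02586719]), 'gripper_force': 0.0, 'opening': 0.08719611961605374}
scene {'fx': 467.78141967199315, 'fy': 467.78141967199315, 'cx': 316.0611282286927, 'cy': 243.83159902128622, 'cam_to_world': array([[-0.48836101,  0.63309003, -0.6005835 , -0.21221102],
       [-0.87240321, -0.37029179,  0.31905584,  0.47912663],
       [-0.02040007,  0.67976541,  0.73314584,  0.89191673],
       [ 0.        ,  0.        ,  0.        ,  1.        ]])}
top {'fx': 586.8678433532991, 'fy': 586.8678433532991, 'cx': 316.94164382616356, 'cy': 234.78008825026487, 'cam_to_world': array([[-0.01637671,  0.99403681, -0.1078083 ,  0.30332362],
       [-0.99963351, -0.01860198, -0.01966767,  0.12430448],
       [-0.02155584,  0.10744669,  0.99397714,  1.38915069],
       [ 0.        ,  0.        ,  0.        ,  1.        ]])}
{'fx': 350.5298335663963, 'fy': 350.5298335663963, 'cx': 324.5131553103138, 'cy': 239.1826840696187, 'mount': array([[-8.06987266e-04,  9.63577897e-01,  2.67426597e-01,
         7.12299256e-02],
       [ 9.99999668e-01,  8.08963648e-04,  1.02785242e-04,
         1.97675057e-04],
       [-1.17296808e-04,  2.67426591e-01, -9.63578230e-01,
        -1.58507475e-01],
       [ 0.00000000e+00,  0.00000000e+00,  0.00000000e+00,
         1.00000000e+00]])} 0.0188
```

View pics/top0.png

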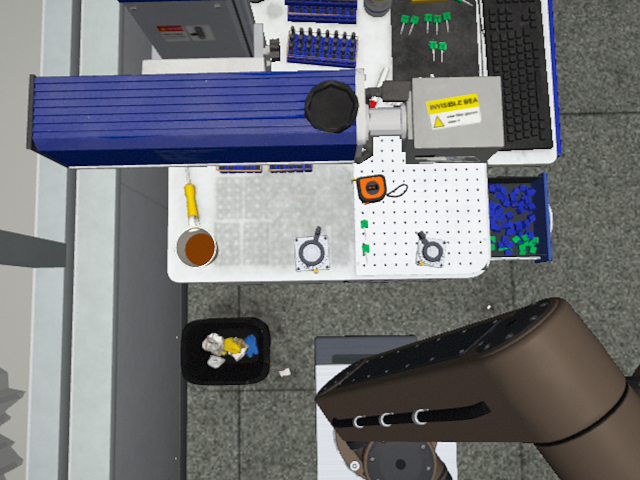

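View pics/scene0.png

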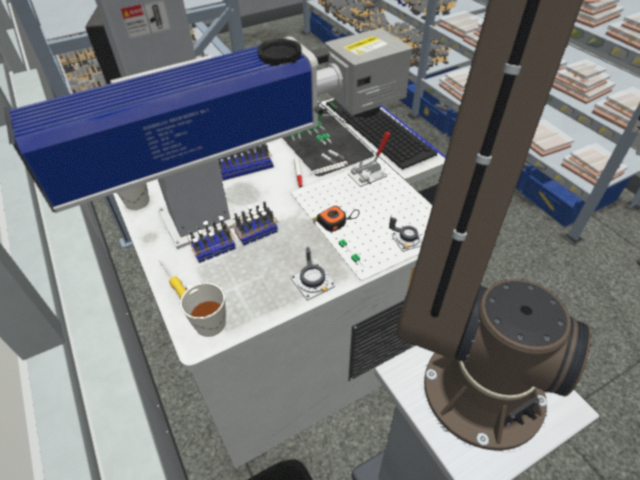

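The top view shows the large iris near (312,253) and the small one near (431,250). The mug is at (197,247), the tape measure at (372,188), and the cutters at (365,224) and (366,248). I'll enlarge both irises.

```bash
cat > h.py <<'E'
import numpy as np
from plant import ctrl
def ray(name,u,v,z):
    p=ctrl.camera_params(name);T=p["cam_to_world"]
    d=T[:3,:3]@np.array([(u-p["cx"])/p["fx"],-(v-p["cy"])/p["fy"],-1]);o=T[:3,3]
    return o+d*(z-o[2])/d[2]
def proj(name,X):
    p=ctrl.camera_params(name);c=np.linalg.inv(p["cam_to_world"])@np.append(X,1)
    return p["cx"]-p["fx"]*c[0]/c[2],p["cy"]+p["fy"]*c[1]/c[2]
E
python3 - <<'E'
import cv2,numpy as np
from h import *
im=cv2.imread("pics/top0.png")
a=im[220:280,282:347];b=im[220:280,400:465]
cv2.imwrite("pics/crop.png",cv2.resize(np.hstack([a,b]),None,fx=6,fy=6,interpolation=cv2.INTER_CUBIC))
for u,v,z in[(312,253,.036),(431,250,.036),(317,232,.066),(421,235,.066),(365,224,.01),(366,248,.01),(372,188,.03),(197,247,.09)]:print(u,v,ray("top",u,v,z).round(4))
E
```

```text
312 253 [0.4079 0.1632 0.036 ]
431 250 [ 0.4099 -0.1111  0.036 ]
317 232 [0.4532 0.1502 0.066 ]
421 235 [ 0.4419 -0.0846  0.066 ]
365 224 [0.4764 0.0375 0.01  ]
366 248 [0.4194 0.0366 0.01  ]
372 188 [0.5587 0.0202 0.03  ]
197 247 [0.4218 0.4182 0.09  ]
```

View pics/crop.png

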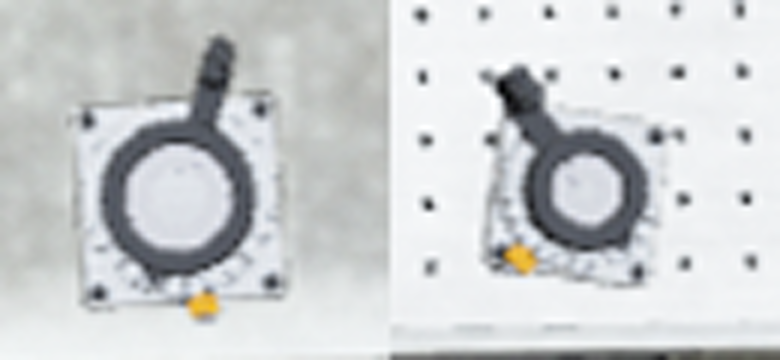

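The large iris needs about +32° (CCW), so I push its tab toward +y. The small iris needs about -80° (CW), so I push its tab toward -y. I'll get a close view with the wrist camera before moving anything.

```bash
cat >> h.py <<'E'
from scipy.spatial.transform import Rotation as Ro
def tgt(lean,yaw): # tool z down, leaning back towards the robot; yaw: turn about world z, 0: tool x=-x, y=+y
    return Ro.from_euler('z',yaw,degrees=True)*Ro.from_euler('y',-lean,degrees=True)*Ro.from_matrix([[-1,0,0],[0,1,0],[0,0,-1]])
def cur():
    o=ctrl.get_obs();return np.array(o["tool_pos"]),Ro.from_euler('xyz',o["orientation"],degrees=True)
def delta(pos,R,base=None):
    p,Q=base or cur()
    return (Q.inv().apply(np.array(pos)-p)*1e3).round(1),(Q.inv()*R).as_rotvec(degrees=True).round(1)
def wray(u,v,z,p,Q):
    c=ctrl.camera_params("wrist");M=c["mount"]
    d=Q.apply(M[:3,:3]@np.array([(u-c["cx"])/c["fx"],-(v-c["cy"])/c["fy"],-1]));o=p+Q.apply(M[:3,3])
    return o+d*(z-o[2])/d[2]
def wproj(X,p,Q):
    c=ctrl.camera_params("wrist");M=c["mount"]
    x=M[:3,:3].T@(Q.inv().apply(np.array(X)-p)-M[:3,3])
    return c["cx"]-c["fx"]*x[0]/x[2],c["cy"]+c["fy"]*x[1]/x[2]
E
python3 - <<'E'
from h import *
print(delta([.40,-.11,.19],tgt(8,0)))
E
```

```text
(array([-343.7,  442.3,   36.3]), array([ 1.4, -8. , 18.6]))
```

apply_moves([
  {"fingers":87,"delta_pos":[-344,442,36],"angular":[1.4,-8,18.6]},
  {"fingers":87,"delta_pos":[-344,442,36],"angular":[1.4,-8,18.6]},
  {"fingers":87,"delta_pos":[-344,442,36],"angular":[1.4,-8,18.6]},
  {"fingers":87,"delta_pos":[-344,442,36],"angular":[1.4,-8,18.6]},
  {"fingers":87,"delta_pos":[-344,442,36],"angular":[1.4,-8,18.6]},
  {"fingers":87,"delta_pos":[-344,442,36],"angular":[1.4,-8,18.6]},
  {"fingers":87,"delta_pos":[-344,442,36],"angular":[1.4,-8,18.6]},
  {"fingers":87,"delta_pos":[-344,442,36],"angular":[1.4,-8,18.6]},
  {"fingers":87,"delta_pos":[-344,442,36],"angular":[1.4,-8,18.6]},
  {"fingers":87,"delta_pos":[-344,442,36],"angular":[1.4,-8,18.6]},
])

```text
clock: 1.1
tool_pos: [0.3803, -0.1665, 0.1946]
orientation: [-179.9, 8.2, -180.0]
force: [1.8, -0.1, 0.3]
opening: 0.0868
gripper_force: 0.0
```

```bash
python3 - <<'E'
from h import *
print(ctrl.get_obs()["tool_pos"],ctrl.get_obs()["force"])
print(delta([.40,-.11,.19],tgt(8,0)))
E
```

```text
[ 0.38034395 -0.16650446  0.19461069] [ 1.75580936 -0.074907    0.263185  ]
(array([-18.8,  56.5,   7.3]), array([-0.1,  0.2,  0. ]))
```

apply_moves([
  {"fingers":87,"delta_pos":[-19,56,7],"angular":[0,0,0]},
  {"fingers":87,"delta_pos":[-19,56,7],"angular":[0,0,0]},
  {"fingers":87,"delta_pos":[-19,56,7],"angular":[0,0,0]},
  {"fingers":87,"delta_pos":[-19,56,7],"angular":[0,0,0]},
])

```text
clock: 1.5
tool_pos: [0.3997, -0.1126, 0.19]
orientation: [-179.9, 8.0, -179.9]
force: [-0.1, 0.6, -0.1]
opening: 0.0869
gripper_force: 0.0
```

```bash
cat > shot.py <<'E'
import sys,cv2
from h import *
p,Q=cur();n=sys.argv[1]
im=ctrl.snapshot("wrist")[:,:,::-1];cv2.imwrite(f"pics/{n}.png",im)
np.savez(f"{n}.npz",p=p,q=Q.as_quat());print(p,Q.as_euler('xyz',degrees=True))
hsv=cv2.cvtColor(im,cv2.COLOR_BGR2HSV)
m=cv2.inRange(hsv,(12,110,90),(32,255,255))
k,_,st,ce=cv2.connectedComponentsWithStats(m)
for i in range(1,k):
    if st[i,4]>30:print("brass",ce[i].round(1),st[i],wray(*ce[i],.024,p,Q).round(4))
E
python3 shot.py w1
```

```text
[ 0.39974561 -0.11257472  0.18997498] [-179.9075426     8.04685442 -179.91572846]
brass [584.9  10. ] [571   0  29  25 514] [0.2539 0.0847 0.024 ]
brass [558.9  15.7] [556   9   7  15  60] [0.2576 0.066  0.024 ]
brass [319.1 125.4] [298 122  40   7 189] [ 0.3375 -0.1171  0.024 ]
brass [621.  160.9] [610 156  23  12 187] [0.3674 0.1504 0.024 ]
brass [347.  175.2] [341 168  14  14 117] [ 0.3804 -0.0922  0.024 ]
brass [521.4 328.6] [504 297  29  60 842] [0.55   0.1031 0.024 ]
brass [122.3 330.2] [117 300  19  57 329] [ 0.5527 -0.3346  0.024 ]
```

View pics/w1.png

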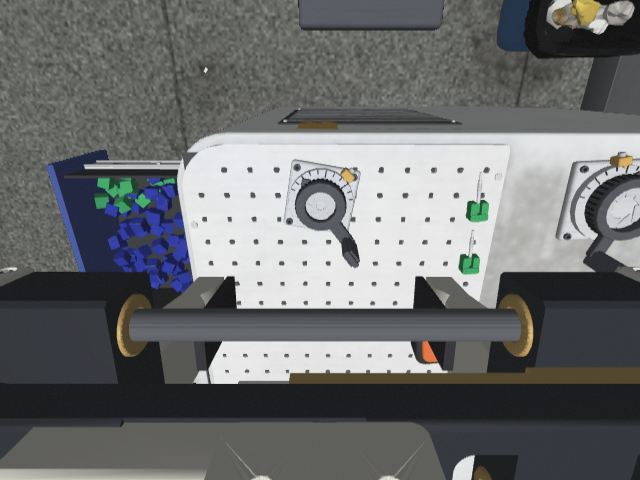

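The wrist view shows the small iris ring at (320,205), its tab at (350,255), and its brass rider at (347,175). The large iris is cut off at the right edge, at (625,205).

```bash
cat > meas.py <<'E'
import sys,cv2
from h import *
n,which,u0,v0,u1,v1=sys.argv[1],sys.argv[2],*map(int,sys.argv[3:7])
im=cv2.imread(f"pics/{n}.png");d=np.load(f"{n}.npz");p,Q=d["p"],Ro.from_quat(d["q"])
f=4;c=cv2.resize(im[v0:v1,u0:u1],None,fx=f,fy=f,interpolation=cv2.INTER_CUBIC)
hsv=cv2.cvtColor(c,cv2.COLOR_BGR2HSV)
full=lambda x:((np.array(x)+.5)/f-.5)+[u0,v0]
dark=cv2.inRange(hsv,(0,0,0),(180,255,115))
cs,hi=cv2.findContours(dark,cv2.RETR_CCOMP,cv2.CHAIN_APPROX_NONE)
holes=[x for x,h in zip(cs,hi[0]) if h[3]>=0];b=max(holes,key=cv2.contourArea)
par=hi[0][[i for i,x in enumerate(cs) if x is b][0]][3];o=cs[par][:,0,:]
(ex,ey),ax,_=cv2.fitEllipse(b);A=wray(*full((ex,ey)),.036,p,Q)
print("axis",A.round(4),"bore px",np.array(ax)/f)
br=cv2.inRange(hsv,(12,110,90),(32,255,255))
k,_,st,ce=cv2.connectedComponentsWithStats(br);i=1+np.argmax(st[1:,4])
B=wray(*full(ce[i]),.024,p,Q);ang=lambda X:np.degrees(np.arctan2(X[1]-A[1],X[0]-A[0]))
print("rider r",np.hypot(*(B-A)[:2])*1e3,"ang",ang(B),"-> lever goal",ang(-(B-A)+A))
P=np.array([wray(*full(x),.0215,p,Q) for x in o]);r=np.hypot(*(P-A)[:,:2].T);an=np.array([ang(X) for X in P])
R,pt=(30,36) if which=="L" else (23,29)
s=(np.cos(np.radians(an))<-.3)&(r>(R+2)*1e-3)
for w in np.where(s)[0][::max(1,s.sum()//14)]:print("  ptr? r %.1f ang %.1f"%(r[w]*1e3,an[w]))
T=np.array([wray(*full(x),.066,p,Q) for x in o]);rt=np.hypot(*(T-A)[:,:2].T);j=rt.argsort()[-12:]
print("tab far end r %.1f ang %.1f"%(rt[j].mean()*1e3,np.mean([ang(T[q]) for q in j])))
cv2.imwrite(f"pics/{n}_{which}.png",np.hstack([c,cv2.cvtColor(dark|br,cv2.COLOR_GRAY2BGR)]))
E
python3 meas.py w1 S 280 155 375 275
```

```text
axis [ 0.405  -0.1164  0.036 ] bore px [28.30297661 30.14339638]
rider r 34.45906775035165 ang 135.21567764375308 -> lever goal -44.78432235624693
  ptr? r 30.0 ang -144.7
  ptr? r 29.9 ang -143.5
  ptr? r 29.2 ang -143.0
  ptr? r 28.4 ang -143.5
  ptr? r 27.9 ang -142.6
  ptr? r 27.2 ang -142.1
  ptr? r 26.7 ang -141.2
  ptr? r 26.1 ang -140.2
  ptr? r 25.6 ang -139.2
  ptr? r 25.1 ang -138.1
  ptr? r 25.3 ang -145.2
  ptr? r 25.9 ang -144.3
  ptr? r 26.7 ang -144.4
  ptr? r 27.7 ang -144.1
  ptr? r 28.5 ang -144.2
  ptr? r 29.3 ang -144.3
  ptr? r 29.8 ang -145.1
tab far end r 55.6 ang 34.8
```

View pics/w1_S.png

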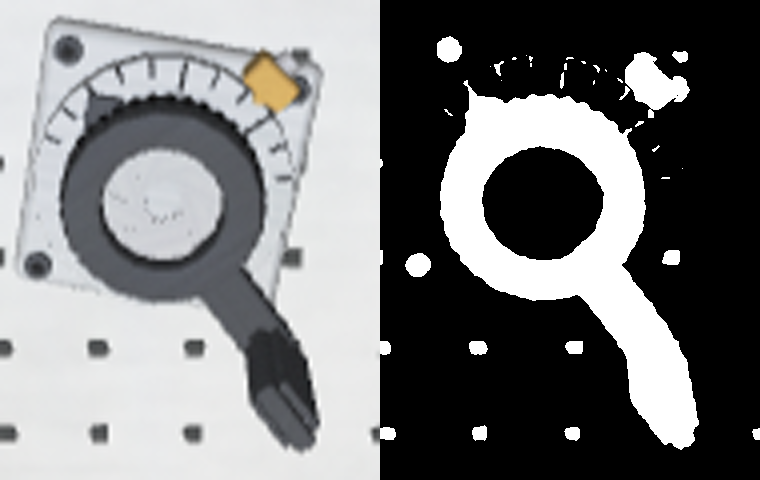

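Measurements are consistent: axis (0.405, -0.1164), rider radius 34.5 mm (about 34 expected), pointer radius 29 to 30 mm, lever at about +35.5°, goal -44.8°. I'll place the shut fingers on the tab's +y side, turned to match the lever.

```bash
cat >> h.py <<'E'
def arc(A,rad,phi,D,z,lean=8): # TCP pose beside a lever at angle phi (deg), offset D (m) along the arc
    a=np.radians(phi);r=np.array([np.cos(a),np.sin(a),0]);t=np.array([-np.sin(a),np.cos(a),0])
    return np.array([A[0],A[1],z])+rad*r+D*t, tgt(lean,phi)
E
python3 - <<'E'
from h import *
A=(.405,-.1164)
for z in(.12,.042):
    P,R=arc(A,.046,35.5,.042,z);print(P,delta(P,R))
E
```

```text
[ 0.41805979 -0.05549481  0.12      ] (array([-8.4, 57.8, 71.8]), array([ -5. ,   0. , -35.2]))
[ 0.41805979 -0.05549481  0.042     ] (array([  2.5,  57.9, 149. ]), array([ -5. ,   0. , -35.2]))
```

apply_moves([
  {"fingers":0,"delta_pos":[-8,58,20],"angular":[-1,0,-8]},
  {"fingers":0,"delta_pos":[-8,58,40],"angular":[-2,0,-16]},
  {"fingers":0,"delta_pos":[-8,58,60],"angular":[-3,0,-24]},
  {"fingers":0,"delta_pos":[-8,58,72],"angular":[-4,0,-32]},
  {"fingers":0,"delta_pos":[-8,58,72],"angular":[-5,0,-35]},
  {"fingers":0,"delta_pos":[-8,58,72],"angular":[-5,0,-35]},
  {"fingers":0,"delta_pos":[-8,58,72],"angular":[-5,0,-35]},
  {"fingers":0,"delta_pos":[-8,58,72],"angular":[-5,0,-35]},
  {"fingers":0,"delta_pos":[-8,58,72],"angular":[-5,0,-35]},
  {"fingers":0,"delta_pos":[-8,58,72],"angular":[-5,0,-35]},
])

```text
clock: 2.55
tool_pos: [0.4181, -0.0544, 0.1202]
orientation: [-179.9, 8.1, -144.6]
force: [0.1, -0.6, -0.6]
opening: 0.0123
gripper_force: 0.0
```

```bash
python3 shot.py w2 |head -1; python3 - <<'E'
from h import *
A=(.405,-.1164)
P,R=arc(A,.046,35.5,.042,.042);print(P,delta(P,R))
E
```

```text
[ 0.41808736 -0.05444003  0.12016224] [-179.9402249     8.07612435 -144.6297794 ]
[ 0.41805979 -0.05549481  0.042     ] (array([11.7, -0.8, 77.2]), array([-0.1,  0.1, -0.1]))
```

View pics/w2.png

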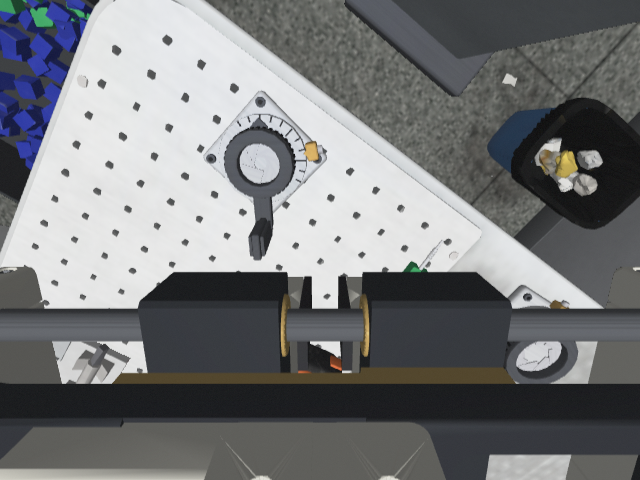

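The lever lies at (260,215), parallel to the image's vertical. The fingers, at column 325, are clear on its +y side. Descend.

apply_moves([
  {"fingers":0,"delta_pos":[5,-1,30],"angular":[0,0,0]},
  {"fingers":0,"delta_pos":[9,-1,60],"angular":[0,0,0]},
  {"fingers":0,"delta_pos":[12,-1,77],"angular":[0,0,0]},
  {"fingers":0,"delta_pos":[12,-1,77],"angular":[0,0,0]},
  {"fingers":0,"delta_pos":[12,-1,77],"angular":[0,0,0]},
  {"fingers":0,"delta_pos":[12,-1,77],"angular":[0,0,0]},
])

```text
clock: 3.2
tool_pos: [0.4187, -0.0556, 0.0431]
orientation: [-179.9, 8.1, -144.6]
force: [-1.3, -0.2, -0.1]
opening: 0.0006
gripper_force: 0.0
```

```bash
python3 - <<'E'
from h import *
A=(.405,-.1164);b=cur()
for phi in range(30,-36,-5):
    P,R=arc(A,.046,phi,.042,.042);print(phi,*map(list,delta(P,R,b)))
E
```

```text
30 [np.float64(-3.2), np.float64(-4.1), np.float64(1.5)] [np.float64(0.7), np.float64(0.1), np.float64(5.4)]
25 [np.float64(-6.2), np.float64(-8.6), np.float64(2.0)] [np.float64(1.4), np.float64(0.1), np.float64(10.3)]
20 [np.float64(-8.9), np.float64(-13.3), np.float64(2.4)] [np.float64(2.1), np.float64(0.1), np.float64(15.3)]
15 [np.float64(-11.1), np.float64(-18.3), np.float64(2.7)] [np.float64(2.8), np.float64(0.2), np.float64(20.2)]
10 [np.float64(-12.9), np.float64(-23.4), np.float64(3.0)] [np.float64(3.5), np.float64(0.2), np.float64(25.2)]
5 [np.float64(-14.2), np.float64(-28.6), np.float64(3.2)] [np.float64(4.2), np.float64(0.2), np.float64(30.1)]
0 [np.float64(-15.1), np.float64(-34.0), np.float64(3.3)] [np.float64(4.9), np.float64(0.2), np.float64(35.1)]
-5 [np.float64(-15.5), np.float64(-39.4), np.float64(3.4)] [np.float64(5.6), np.float64(0.2), np.float64(40.0)]
-10 [np.float64(-15.5), np.float64(-44.9), np.float64(3.4)] [np.float64(6.3), np.float64(0.2), np.float64(45.0)]
-15 [np.float64(-15.0), np.float64(-50.3), np.float64(3.3)] [np.float64(7.0), np.float64(0.2), np.float64(49.9)]
-20 [np.float64(-14.0), np.float64(-55.6), np.float64(3.2)] [np.float64(7.7), np.float64(0.2), np.float64(54.9)]
-25 [np.float64(-12.6), np.float64(-60.8), np.float64(3.0)] [np.float64(8.4), np.float64(0.2), np.float64(59.8)]
-30 [np.float64(-10.7), np.float64(-65.9), np.float64(2.7)] [np.float64(9.1), np.float64(0.2), np.float64(64.8)]
-35 [np.float64(-8.3), np.float64(-70.8), np.float64(2.4)] [np.float64(9.8), np.float64(0.2), np.float64(69.7)]
```

apply_moves([
  {"fingers":0,"delta_pos":[-3,-4,1.5],"angular":[0.7,0,5]},
  {"fingers":0,"delta_pos":[-6,-8.5,2],"angular":[1.4,0,10]},
  {"fingers":0,"delta_pos":[-9,-13.5,2.5],"angular":[2,0,15]},
  {"fingers":0,"delta_pos":[-11,-18,2.5],"angular":[3,0,20]},
  {"fingers":0,"delta_pos":[-13,-23.5,3],"angular":[3.5,0,25]},
  {"fingers":0,"delta_pos":[-14,-28.5,3],"angular":[4,0,30]},
  {"fingers":0,"delta_pos":[-15,-34,3.3],"angular":[5,0,35]},
  {"fingers":0,"delta_pos":[-15.5,-39.5,3.4],"angular":[5.5,0,40]},
  {"fingers":0,"delta_pos":[-15.5,-45,3.4],"angular":[6.3,0,45]},
  {"fingers":0,"delta_pos":[-15,-50.5,3.3],"angular":[7,0,50]},
])

```text
clock: 4.2
tool_pos: [0.4608, -0.0878, 0.0423]
orientation: [179.9, 8.2, 164.7]
force: [-0.1, 2.9, 0.2]
opening: 0.0007
gripper_force: 1.4
```

```bash
python3 shot.py w3 |head -1; python3 - <<'E'
from h import *
p,Q=cur();print("iris at px",wproj([.405,-.1164,.036],p,Q),"tab@10",wproj([.405+.045,-.1164+.008,.066],p,Q))
E
```

```text
[ 0.4607998  -0.08784942  0.04229812] [179.8789594    8.2128441  164.69399099]
iris at px (np.float64(230.05901828665958), np.float64(198.26658516341953)) tab@10 (np.float64(270.30960856233816), np.float64(313.19387214892333))
```

View pics/w3.png

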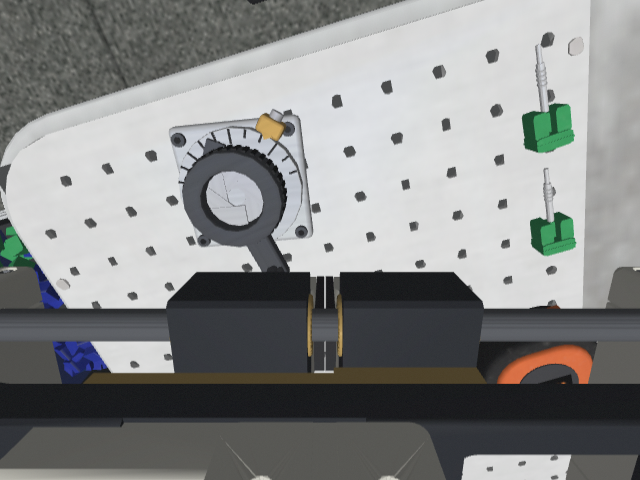

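In contact at 2.9 N. The pointer at (207,143) has moved toward the rider at (270,125), and both stay in view while pushing. I'll measure the current angle.

```bash
cat > ptr.py <<'E'
# pointer tip = darkest pixels on the light scale annulus between ring and tip; angles about the known axis
import sys,cv2
from h import *
n,A,ri,ro=sys.argv[1],np.array([float(sys.argv[2]),float(sys.argv[3])]),float(sys.argv[4])/1e3,float(sys.argv[5])/1e3
im=cv2.imread(f"pics/{n}.png");d=np.load(f"{n}.npz");p,Q=d["p"],Ro.from_quat(d["q"])
g=cv2.cvtColor(im,cv2.COLOR_BGR2GRAY).astype(np.float32);hs=cv2.cvtColor(im,cv2.COLOR_BGR2HSV)
sam=lambda th,r,z:tuple(wproj([A[0]+r*np.cos(th),A[1]+r*np.sin(th),z],p,Q))
th=np.radians(np.arange(95,266,1.))
rr=np.linspace(ri,ro,8)
px=np.array([[sam(t,r,.0215) for r in rr] for t in th],np.float32)
v=cv2.remap(g,px[...,0],px[...,1],cv2.INTER_LINEAR).mean(1)
print("dark profile:",[(int(np.degrees(t)),int(x)) for t,x in zip(th,v) if x<110])
m=v<110
if m.any():
    w=(110-v)*m;print("pointer ang %.1f -> lever %.1f"%((np.degrees(th)*w).sum()/w.sum(),(np.degrees(th)*w).sum()/w.sum()-180))
r0=ro+.005
for r in(r0,r0+.003):
    q=np.array([[sam(t,r,.024)] for t in th],np.float32)
    s=[np.degrees(t) for t,(x,) in zip(th,q) if 12<=hs[int(round(float(x[1]))),int(round(float(x[0]))),0]<=32 and hs[int(round(float(x[1]))),int(round(float(x[0]))),1]>110]
    print("rider",np.mean(s) if s else None,len(s))
E
python3 ptr.py w3 .405 -.1164 26 29; python3 meas.py w3 S 165 105 320 270|grep -v ptr
python3 ptr.py w1 .405 -.1164 26 29
```

```text
dark profile: [(107, 102), (122, 62), (137, 63), (138, 107), (152, 59), (153, 83), (167, 93), (168, 65), (183, 72), (184, 77), (199, 80), (215, 88), (230, 98), (230, 91), (246, 96), (247, 103)]
pointer ang 170.4 -> lever -9.6
rider 133.5 20
rider 133.5 18
axis [ 0.4051 -0.1146  0.036 ] bore px [51.57839966 60.27120972]
rider r 33.38815995830529 ang 135.77081429151792 -> lever goal -44.2291857084821
dark profile: [(216, 91), (217, 106)]
pointer ang 216.2 -> lever 36.2
rider 135.5 20
rider 135.0 21Traceback (most recent call last):
  File "meas.py", line 18, in <module>
    P=np.array([wray(*full(x),.0215,p,Q) for x in o]);r=np.hypot(*(P-A)[:,:2].T);an=np.array([ang(X) for X in P])
                ~~~~^^^^^^^^^^^^^^^^^^^^
  File "h.py", line 19, in wray
    c=ctrl.camera_params("wrist");M=c["mount"]
ValueError: time passes only in moves, steps and waits
```

```bash
sed -i 's/c=ctrl.camera_params("wrist")/c=WC/; s/^from plant import ctrl/from plant import ctrl\nWC=ctrl.camera_params("wrist")/' h.py
python3 meas.py w3 S 165 105 320 270; python3 - <<'E'
from h import *
d=np.load("w3.npz");p,Q=d["p"],Ro.from_quat(d["q"])
X=wray(207,141,.0215,p,Q)-[.4051,-.1146,0];print(X,np.hypot(*X[:2]),np.degrees(np.arctan2(X[1],X[0])))
b=cur();A=(.405,-.1155)
print(p)
for phi in range(-20,-60,-4):
    P,R=arc(A,.046,phi,.042,.042);print(phi,*[x.tolist() for x in delta(P,R,b)])
E
```

```text
axis [ 0.4051 -0.1146  0.036 ] bore px [51.57839966 60.27120972]
rider r 33.38815995830529 ang 135.77081429151792 -> lever goal -44.2291857084821
  ptr? r 28.8 ang 171.8
  ptr? r 25.4 ang -173.4
  ptr? r 29.2 ang -173.5
  ptr? r 26.2 ang -169.8
  ptr? r 26.4 ang -162.2
  ptr? r 28.3 ang -158.5
  ptr? r 25.6 ang -156.4
  ptr? r 29.3 ang -143.5
  ptr? r 25.5 ang -140.9
  ptr? r 27.4 ang -128.0
  ptr? r 28.6 ang -126.7
  ptr? r 26.8 ang -119.6
  ptr? r 29.3 ang -112.9
  ptr? r 28.3 ang -109.1
  ptr? r 28.5 ang 170.8
tab far end r 34.2 ang 150.6
[-0.02569297 -0.00697615  0.0215    ] 0.02662321381663589 -164.80930180297443
[ 0.4607998  -0.08784942  0.04229812]
-20 [-2.4, -3.1, 0.6] [0.7, 0.2, 4.4]
-24 [-4.9, -6.6, 0.9] [1.3, 0.2, 8.3]
-28 [-7.2, -10.3, 1.3] [1.9, 0.2, 12.3]
-32 [-9.2, -14.1, 1.5] [2.4, 0.2, 16.2]
-36 [-10.9, -18.1, 1.8] [3.0, 0.2, 20.2]
-40 [-12.4, -22.2, 2.0] [3.6, 0.2, 24.2]
-44 [-13.6, -26.4, 2.2] [4.1, 0.2, 28.1]
-48 [-14.5, -30.6, 2.3] [4.7, 0.2, 32.1]
-52 [-15.1, -34.9, 2.3] [5.2, 0.2, 36.0]
-56 [-15.4, -39.3, 2.4] [5.8, 0.2, 40.0]
```

The lever is now at about +15°, but the fingertips are thinner than I assumed, so contact is at the tab's outer corner. I'll back off, realign parallel to the lever, and sweep at a smaller offset.

```bash
python3 - <<'E'
from h import *
A=(.405,-.1152);b=cur()
for phi,D in((-5,.038),(5,.032),(15,.026),(15,.014)):
    P,R=arc(A,.047,phi,D,.042);print(phi,D,P.round(4),*[x.tolist() for x in delta(P,R,b)])
E
```

```text
-5 0.038 [ 0.4551 -0.0814  0.042 ] [7.5, 4.9, -0.8] [-1.4, 0.2, -10.5]
5 0.032 [ 0.449  -0.0792  0.042 ] [13.9, 5.4, -1.8] [-2.8, 0.2, -20.4]
15 0.026 [ 0.4437 -0.0779  0.042 ] [19.4, 5.2, -2.5] [-4.2, 0.2, -30.3]
15 0.014 [ 0.4468 -0.0895  0.042 ] [13.3, -5.2, -1.7] [-4.2, 0.2, -30.3]
```

apply_moves([
  {"fingers":0,"delta_pos":[2,10,0],"angular":[0,0,0]},
  {"fingers":0,"delta_pos":[7,10,-1],"angular":[-1,0,-8]},
  {"fingers":0,"delta_pos":[11,10,-1.5],"angular":[-2,0,-16]},
  {"fingers":0,"delta_pos":[16,10,-2],"angular":[-3,0,-24]},
  {"fingers":0,"delta_pos":[19,6,-2.5],"angular":[-4,0,-30]},
  {"fingers":0,"delta_pos":[18,2,-2],"angular":[-4,0,-30]},
  {"fingers":0,"delta_pos":[15,-2,-2],"angular":[-4,0,-30]},
  {"fingers":0,"delta_pos":[13.3,-5,-1.7],"angular":[-4,0,-30]},
  {"fingers":0,"delta_pos":[13.3,-5,-1.7],"angular":[-4,0,-30]},
])

```text
clock: 5.15
tool_pos: [0.4459, -0.0898, 0.0409]
orientation: [-179.8, 8.0, -164.9]
force: [0.6, 0.9, 1.1]
opening: 0.0005
gripper_force: 0.6
```

```bash
python3 - <<'E'
from h import *
A=(.405,-.1152);b=cur()
for phi in range(10,-40,-5):
    P,R=arc(A,.047,phi,.014,.042);print(phi,*[x.tolist() for x in delta(P,R,b)])
E
```

```text
10 [-2.1, -4.1, -0.8] [0.5, 0.1, 5.0]
5 [-2.7, -8.3, -0.7] [1.2, 0.1, 10.0]
0 [-3.0, -12.6, -0.6] [1.9, 0.1, 15.0]
-5 [-2.9, -16.9, -0.6] [2.6, 0.1, 19.9]
-10 [-2.5, -21.1, -0.6] [3.3, 0.1, 24.9]
-15 [-1.7, -25.3, -0.7] [4.0, 0.1, 29.8]
-20 [-0.5, -29.4, -0.9] [4.7, 0.1, 34.8]
-25 [1.0, -33.4, -1.1] [5.4, 0.1, 39.7]
-30 [2.9, -37.3, -1.3] [6.1, 0.1, 44.7]
-35 [5.0, -41.0, -1.6] [6.8, 0.1, 49.6]
```

apply_moves([
  {"fingers":0,"delta_pos":[-2,-4,-0.8],"angular":[0.5,0,5]},
  {"fingers":0,"delta_pos":[-2.7,-8.3,-0.7],"angular":[1.2,0,10]},
  {"fingers":0,"delta_pos":[-3,-12.6,-0.6],"angular":[1.9,0,15]},
  {"fingers":0,"delta_pos":[-2.9,-17,-0.6],"angular":[2.6,0,20]},
  {"fingers":0,"delta_pos":[-2.5,-21,-0.6],"angular":[3.3,0,25]},
  {"fingers":0,"delta_pos":[-1.7,-25.3,-0.7],"angular":[4,0,30]},
  {"fingers":0,"delta_pos":[-0.5,-29.4,-0.9],"angular":[4.7,0,35]},
  {"fingers":0,"delta_pos":[1,-33.4,-1.1],"angular":[5.4,0,40]},
  {"fingers":0,"delta_pos":[3,-37.3,-1.3],"angular":[6,0,44.7]},
  {"fingers":0,"delta_pos":[3,-37.3,-1.3],"angular":[6,0,44.7]},
])

```text
clock: 6.15
tool_pos: [0.4531, -0.126, 0.0418]
orientation: [179.8, 8.1, 150.0]
force: [3.8, 1.4, -1.1]
opening: 0.0002
gripper_force: 1.3
```

```bash
python3 shot.py w4; python3 - <<'E'
from h import *
p,Q=cur();A=np.array([.405,-.1152,.036]);u,v=wproj(A,p,Q);print(u,v)
im=__import__("cv2").imread("pics/w4.png");u,v=int(u),int(v)
import cv2
c=im[max(0,v-75):v+75,max(0,u-75):u+75];print(max(0,u-75),max(0,v-75))
cv2.imwrite("pics/w4c.png",cv2.resize(c,None,fx=4,fy=4,interpolation=cv2.INTER_CUBIC))
E
```

```text
[ 0.4530548  -0.12604288  0.04182711] [179.83568977   8.10869765 149.97842961]
brass [309.6 119.4] [296 108  28  24 480] [ 0.3812 -0.0915  0.024 ]
brass [339.5 328.2] [337 301   6  56 220] [ 0.4878 -0.1355  0.024 ]
brass [309.3 329.4] [307 302   6  55 194] [ 0.4798 -0.151   0.024 ]
291.18250947259924 197.54323437042154
216 122
```

View pics/w4c.png

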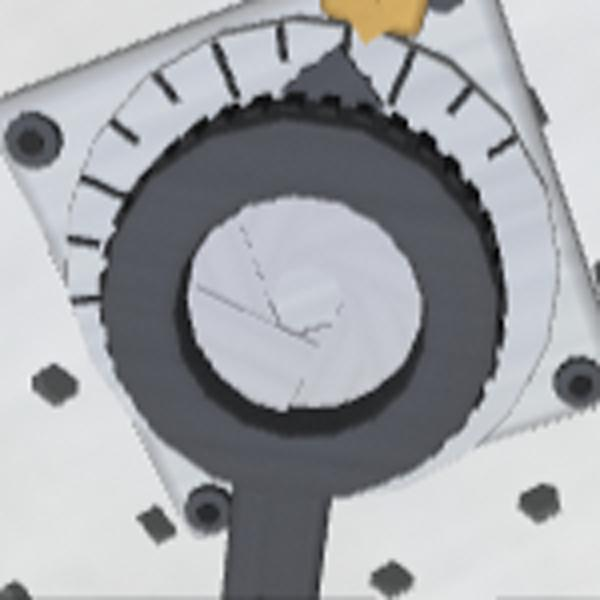

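The pointer tip is at crop pixel (338,47) and the tooth tip at (370,42), so about 4 mm remains. I'll compute the remaining angle exactly.

```bash
python3 - <<'E'
from h import *
d=np.load("w4.npz");p,Q=d["p"],Ro.from_quat(d["q"])
f=lambda x,y,z:wray(216+(x+.5)/4-.5,122+(y+.5)/4-.5,z,p,Q)
A=f(305,303,.033);A2=f(303,308,.036)
for n,X in(("ptr",f(338,47,.0215)),("tooth",f(370,42,.0215))):
    e=X-A;print(n,X.round(4),np.hypot(*e[:2]),np.degrees(np.arctan2(e[1],e[0])))
print(A,A2)
b=cur();A=(.405,-.1152)
for k in (2,4,6,7,8,9):
    P,R=arc(A,.047,-30-k,.014,.042);print(k,*[x.tolist() for x in delta(P,R,b)])
E
```

```text
ptr [ 0.3844 -0.0986  0.0215] 0.027308844235726108 141.82870025844727
tooth [ 0.3857 -0.0951  0.0215] 0.028599876643140607 134.65462523317527
[ 0.40584569 -0.1154682   0.033     ] [ 0.40558481 -0.11528221  0.036     ]
2 [-0.5, -2.3, -0.1] [0.5, 0.1, 2.1]
4 [-0.9, -3.9, -0.0] [0.7, 0.1, 4.1]
6 [-1.3, -5.6, 0.0] [1.0, 0.1, 6.1]
7 [-1.4, -6.5, 0.0] [1.2, 0.1, 7.1]
8 [-1.5, -7.3, 0.0] [1.3, 0.1, 8.1]
9 [-1.6, -8.2, 0.1] [1.4, 0.1, 9.1]
```

apply_moves([
  {"fingers":0,"delta_pos":[-0.5,-2,0],"angular":[0.3,0,2.4]},
  {"fingers":0,"delta_pos":[-0.8,-4,0],"angular":[0.7,0,4.8]},
  {"fingers":0,"delta_pos":[-1.1,-6,0],"angular":[1,0,7]},
  {"fingers":0,"delta_pos":[-1.1,-6,0],"angular":[1,0,7]},
  {"fingers":0,"delta_pos":[-1.1,-6,0],"angular":[1,0,7]},
])

```text
clock: 6.7
tool_pos: [0.4507, -0.1319, 0.0421]
orientation: [179.9, 8.1, 143.1]
force: [3.8, 0.5, 0.3]
opening: 0.0004
gripper_force: 1.4
```

```bash
cat > tip.py <<'E'
# lowest-noise tips: tooth = brass contour point nearest the axis, pointer = dark (unticked) blob point farthest out
import sys,cv2
from h import *
n,A=sys.argv[1],np.array([float(sys.argv[2]),float(sys.argv[3])]);R=float(sys.argv[4])/1e3;pt=float(sys.argv[5])/1e3
im=cv2.imread(f"pics/{n}.png");d=np.load(f"{n}.npz");p,Q=d["p"],Ro.from_quat(d["q"])
u,v=wproj([*A,.036],p,Q);u0,v0=max(0,int(u)-75),max(0,int(v)-75)
c=cv2.resize(im[v0:v0+150,u0:u0+150],None,fx=4,fy=4,interpolation=cv2.INTER_CUBIC);hsv=cv2.cvtColor(c,cv2.COLOR_BGR2HSV)
W=lambda xy,z:wray(u0+(xy[0]+.5)/4-.5,v0+(xy[1]+.5)/4-.5,z,p,Q)
dark=cv2.inRange(hsv,(0,0,0),(180,255,120))
cs,hi=cv2.findContours(dark,cv2.RETR_CCOMP,cv2.CHAIN_APPROX_NONE)
b=max([x for x,h in zip(cs,hi[0]) if h[3]>=0 and 4000<cv2.contourArea(x)<120000],key=cv2.contourArea)
B=W(cv2.fitEllipse(b)[0],.036);print("axis from bore",B.round(4))
op=cv2.morphologyEx(dark,cv2.MORPH_OPEN,cv2.getStructuringElement(cv2.MORPH_ELLIPSE,(19,19)))
br=cv2.inRange(hsv,(12,110,90),(32,255,255))
for name,m in(("pointer",op),("rider",br)):
    ys,xs=np.nonzero(m);P=np.array([W(t,.0215) for t in zip(xs,ys)])-[*B[:2],0]
    r=np.hypot(P[:,0],P[:,1]);a=np.degrees(np.arctan2(P[:,1],P[:,0]))%360
    s=(a>100)&(a<260)&((r>R+.002)&(r<pt+.002) if name=="pointer" else (r<pt+.014))
    if s.any():print(name,"n",s.sum(),"mean ang %.1f"%a[s].mean(),"range %.1f %.1f"%(a[s].min(),a[s].max()),"r %.4f %.4f"%(r[s].min(),r[s].max()))
cv2.imwrite(f"pics/{n}c.png",c)
E
python3 shot.py w5|head -1;python3 tip.py w4 .405 -.1152 23 29;python3 tip.py w5 .405 -.1152 23 29
```

```text
[ 0.45070104 -0.13186918  0.04207733] [179.86062703   8.07401912 143.12592469]
axis from bore [ 0.405  -0.1149  0.036 ]
pointer n 1319 mean ang 231.8 range 137.3 260.0 r 0.0250 0.0275
rider n 2901 mean ang 134.0 range 125.0 146.2 r 0.0276 0.0342
axis from bore [ 0.4052 -0.1148  0.036 ]
pointer n 1797 mean ang 235.8 range 129.6 259.9 r 0.0250 0.0284
rider n 2284 mean ang 134.9 range 125.3 146.5 r 0.0276 0.0328
```

```bash
sed -i 's/(a>100)&(a<260)&((r>R+.002)/(a>100)\&(a<float(sys.argv[6]))\&((r>R+.0025)/' tip.py; python3 tip.py w4 .405 -.1152 23 29 175;python3 tip.py w5 .405 -.1152 23 29 175
python3 - <<'E'
from h import *
b=cur()
for P in([.405,.163,.16],):print(delta(P,tgt(8,0),b), delta(b[0]+[0,0,.1],b[1],b))
E
```

```text
axis from bore [ 0.405  -0.1149  0.036 ]
pointer n 103 mean ang 141.1 range 138.5 144.3 r 0.0255 0.0262
rider n 2901 mean ang 134.0 range 125.0 146.2 r 0.0276 0.0342
axis from bore [ 0.4052 -0.1148  0.036 ]
pointer n 85 mean ang 133.2 range 130.9 135.6 r 0.0255 0.0262
rider n 2284 mean ang 134.9 range 125.3 146.5 r 0.0276 0.0328
(array([ 194.9,  208.8, -146.2]), array([ -5. ,   0.1, -36.5])) (array([-14. ,   0.2, -99. ]), array([0., 0., 0.]))
```

apply_moves([
  {"fingers":0,"delta_pos":[0,8,0],"angular":[0,0,0]},
  {"fingers":0,"delta_pos":[0,20,0],"angular":[0,0,0]},
  {"fingers":0,"delta_pos":[0,20,-40],"angular":[0,0,0]},
  {"fingers":0,"delta_pos":[0,20,-80],"angular":[0,0,0]},
  {"fingers":0,"delta_pos":[0,20,-110],"angular":[0,0,0]},
  {"fingers":0,"delta_pos":[0,20,-110],"angular":[0,0,0]},
])

```text
clock: 7.35
tool_pos: [0.4519, -0.1058, 0.1547]
orientation: [179.6, 8.3, 143.0]
force: [-0.8, 0.1, -0.5]
opening: 0.0001
gripper_force: 0.0
```

```bash
python3 - <<'E'
from h import *
print(cur()[0],delta([.40,.145,.16],tgt(8,0)))
E
```

```text
[ 0.45186862 -0.10584085  0.15470443] (array([189.5, 169.4, -31.8]), array([ -4.9,   0.4, -36.6]))
```

The small pointer (about 133°) faces the tooth (about 134.5°) within 1 mm. Now to the large iris.

apply_moves([
  {"fingers":0,"delta_pos":[38,34,-6],"angular":[-1,0,-7]},
  {"fingers":0,"delta_pos":[76,68,-12],"angular":[-2,0,-15]},
  {"fingers":0,"delta_pos":[114,102,-18],"angular":[-3,0,-22]},
  {"fingers":0,"delta_pos":[152,136,-24],"angular":[-4,0,-29]},
  {"fingers":0,"delta_pos":[190,169,-32],"angular":[-5,0,-36]},
  {"fingers":0,"delta_pos":[190,169,-32],"angular":[-5,0,-36]},
  {"fingers":0,"delta_pos":[190,169,-32],"angular":[-5,0,-36]},
  {"fingers":0,"delta_pos":[190,169,-32],"angular":[-5,0,-36]},
])

```text
clock: 8.15
tool_pos: [0.397, 0.1431, 0.1554]
orientation: [-179.9, 8.0, 179.3]
force: [-0.4, 0.1, -0.8]
opening: 0.0005
gripper_force: 0.0
```

```bash
python3 shot.py w6; python3 tip.py w6 .408 .163 30 36 260; python3 - <<'E'
from h import *
import subprocess
p,Q=cur();u,v=map(int,wproj([.408,.163,.036],p,Q));print(u,v)
print(subprocess.run(["python3","meas.py","w6","L",*map(str,(u-60,v-65,u+65,v+75))],capture_output=True,text=True))
E
```

```text
[0.39703444 0.14307585 0.15540425] [-179.91735968    7.98338057  179.31378321]
brass [471.2   8.5] [457   0  28  23 457] [0.2574 0.2438 0.024 ]
brass [449.7  12.6] [447   6   6  15  47] [0.2595 0.2297 0.024 ]
brass [104.4 134.3] [ 66 129  74  10 302] [ 0.3356 -0.0247  0.024 ]
brass [338.8 171.8] [332 165  15  14 147] [0.3668 0.1551 0.024 ]
brass [ 40.8 191.4] [ 32 183  23  17 172] [ 0.3799 -0.0887  0.024 ]
brass [309.4 327.9] [308 299   5  58 214] [0.5193 0.127  0.024 ]
brass [339.4 327.2] [337 299   5  58 233] [0.5189 0.1562 0.024 ]
axis from bore [0.4062 0.1634 0.036 ]
rider n 2279 mean ang 192.1 range 183.4 200.9 r 0.0340 0.0449
349 224
CompletedProcess(args=['python3', 'meas.py', 'w6', 'L', '289', '159', '414', '299'], returncode=0, stdout='axis [0.4062 0.1634 0.036 ] bore px [44.45484924 50.29032135]\nrider r 40.10391585110671 ang -167.9809229444913 -> lever goal 12.019077055508705\n  ptr? r 32.3 ang 160.4\n  ptr? r 32.1 ang 160.6\n  ptr? r 32.0 ang 160.9\n  ptr? r 32.2 ang 157.9\n  ptr? r 32.4 ang 158.1\n  ptr? r 32.5 ang 158.5\n  ptr? r 32.6 ang 159.0\n  ptr? r 32.5 ang 159.4\n  ptr? r 32.5 ang 159.7\n  ptr? r 32.4 ang 160.0\ntab far end r 72.2 ang 43.0\n', stderr='')
```

Large iris: axis (0.4062, 0.1634), rider radius 40 mm (about 41 expected), goal lever angle +12°, lever now at about -20°. I'll go down on the tab's -y side.

```bash
python3 - <<'E'
from h import *
A=(.4062,.1634);b=cur()
for phi,D,z in((-20,-.036,.12),(-20,-.036,.042),(-20,-.0225,.042),(-15,-.0225,.042),(-10,-.0225,.042),(-5,-.0225,.042),(0,-.0225,.042),(4,-.0225,.042)):
    P,R=arc(A,.052,phi,D,z);print(phi,D,P.round(4),*[x.tolist() for x in delta(P,R,b)])
E
```

```text
-20 -0.036 [0.4428 0.1118 0.12  ] [-40.5, -30.2, 41.6] [2.6, 0.0, 19.1]
-20 -0.036 [0.4428 0.1118 0.042 ] [-29.7, -30.1, 118.8] [2.6, 0.0, 19.1]
-20 -0.0225 [0.4474 0.1245 0.042 ] [-34.1, -17.4, 119.4] [2.6, 0.0, 19.1]
-15 -0.0225 [0.4506 0.1282 0.042 ] [-37.2, -13.6, 119.9] [1.9, 0.0, 14.1]
-10 -0.0225 [0.4535 0.1322 0.042 ] [-40.1, -9.6, 120.3] [1.2, 0.0, 9.2]
-5 -0.0225 [0.456  0.1365 0.042 ] [-42.5, -5.3, 120.6] [0.5, -0.0, 4.2]
0 -0.0225 [0.4582 0.1409 0.042 ] [-44.6, -0.8, 120.9] [-0.2, -0.0, -0.7]
4 -0.0225 [0.4596 0.1446 0.042 ] [-46.0, 2.9, 121.1] [-0.7, -0.0, -4.7]
```

apply_moves([
  {"fingers":0,"delta_pos":[-20,-30,10],"angular":[1,0,8]},
  {"fingers":0,"delta_pos":[-40,-30,20],"angular":[2,0,15]},
  {"fingers":0,"delta_pos":[-40,-30,42],"angular":[2.6,0,19]},
  {"fingers":0,"delta_pos":[-40,-30,42],"angular":[2.6,0,19]},
  {"fingers":0,"delta_pos":[-36,-30,70],"angular":[2.6,0,19]},
  {"fingers":0,"delta_pos":[-32,-30,100],"angular":[2.6,0,19]},
  {"fingers":0,"delta_pos":[-30,-30,119],"angular":[2.6,0,19]},
  {"fingers":0,"delta_pos":[-30,-30,119],"angular":[2.6,0,19]},
  {"fingers":0,"delta_pos":[-32,-23,119],"angular":[2.6,0,19]},
  {"fingers":0,"delta_pos":[-34,-17.5,119.5],"angular":[2.6,0,19]},
])

```text
clock: 9.2
tool_pos: [0.4489, 0.1268, 0.0443]
orientation: [179.8, 8.1, 160.1]
force: [0.2, -0.5, -0.2]
opening: 0.0004
gripper_force: 0.0
```

```bash
python3 - <<'E'
from h import *
A=(.4062,.1634);b=cur()
for phi in range(-17,8,3):
    P,R=arc(A,.052,phi,-.0225,.042);print(phi,P.round(4),*[x.tolist() for x in delta(P,R,b)])
E
```

```text
-17 [0.4493 0.1267 0.042 ] [-0.1, 0.0, 2.3] [-0.2, 0.1, -2.8]
-14 [0.4512 0.129  0.042 ] [-1.1, 2.9, 2.4] [-0.6, 0.1, -5.8]
-11 [0.453  0.1314 0.042 ] [-1.9, 5.7, 2.6] [-1.0, 0.1, -8.8]
-8 [0.4546 0.1339 0.042 ] [-2.6, 8.6, 2.7] [-1.4, 0.1, -11.7]
-5 [0.456  0.1365 0.042 ] [-3.1, 11.5, 2.8] [-1.9, 0.2, -14.7]
-2 [0.4574 0.1391 0.042 ] [-3.4, 14.5, 2.8] [-2.3, 0.2, -17.7]
1 [0.4586 0.1418 0.042 ] [-3.6, 17.4, 2.9] [-2.7, 0.2, -20.6]
4 [0.4596 0.1446 0.042 ] [-3.7, 20.4, 2.9] [-3.1, 0.2, -23.6]
7 [0.4606 0.1474 0.042 ] [-3.6, 23.3, 2.9] [-3.5, 0.2, -26.6]
```

apply_moves([
  {"fingers":0,"delta_pos":[0,0,2],"angular":[0,0,-3]},
  {"fingers":0,"delta_pos":[-1,3,2.4],"angular":[-0.6,0,-6]},
  {"fingers":0,"delta_pos":[-2,5.7,2.5],"angular":[-1,0,-9]},
  {"fingers":0,"delta_pos":[-2.6,8.6,2.7],"angular":[-1.4,0,-12]},
  {"fingers":0,"delta_pos":[-3,11.5,2.8],"angular":[-1.9,0,-15]},
  {"fingers":0,"delta_pos":[-3.4,14.5,2.8],"angular":[-2.3,0,-18]},
  {"fingers":0,"delta_pos":[-3.6,17.4,2.9],"angular":[-2.7,0,-20.6]},
  {"fingers":0,"delta_pos":[-3.6,17.4,2.9],"angular":[-2.7,0,-20.6]},
])

```text
clock: 10.0
tool_pos: [0.4583, 0.1417, 0.0417]
orientation: [-180.0, 8.1, -179.0]
force: [1.0, -1.1, 0.6]
opening: 0.0005
gripper_force: 0.5
```

```bash
python3 shot.py w7|grep -v "32[0-9]\."; python3 tip.py w7 .4062 .1634 30 36 200; python3 tip.py w6 .4062 .1634 30 36 200
```

```text
[0.45833894 0.14174684 0.04170803] [-179.96860165    8.14998696 -178.99884936]
brass [357.5  92. ] [343  81  29  24 515] [0.3676 0.1548 0.024 ]
axis from bore [0.4062 0.1628 0.036 ]
pointer n 117 mean ang 102.9 range 100.0 109.5 r 0.0325 0.0336
axis from bore [0.4062 0.1634 0.036 ]
rider n 2245 mean ang 192.0 range 183.4 200.0 r 0.0340 0.0449Traceback (most recent call last):
  File "tip.py", line 16, in <module>
    ys,xs=np.nonzero(m);P=np.array([W(t,.0215) for t in zip(xs,ys)])-[*B[:2],0]
                          ~~~~~~~~~~~~~~~~~~~~~~~~~~~~~~~~~~~~~~~~~~^~~~~~~~~~~
ValueError: operands could not be broadcast together with shapes (0,) (3,)
```

```bash
python3 - <<'E'
import cv2
im=cv2.imread("pics/w7.png");cv2.imwrite("pics/w7v.png",cv2.resize(im[75:220,290:470],None,fx=4,fy=4,interpolation=cv2.INTER_CUBIC))
E
```

```text
(no output)
```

View pics/w7v.png

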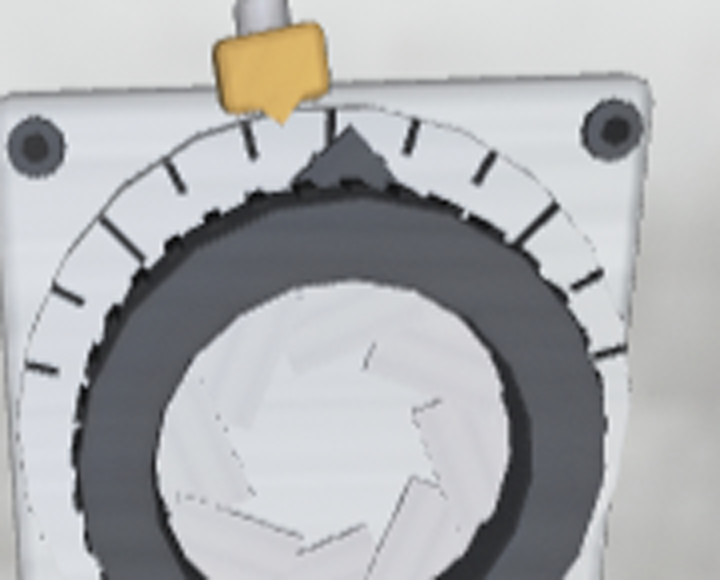

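The pointer tip is at (349,125) and the tooth tip at (284,125) in this crop. I'll work out the rest.

```bash
python3 - <<'E'
from h import *
d=np.load("w7.npz");p,Q=d["p"],Ro.from_quat(d["q"])
f=lambda x,y,z:wray(290+(x+.5)/4-.5,75+(y+.5)/4-.5,z,p,Q)
A=np.array([.4062,.1628])
an=[]
for X in(f(349,125,.0215),f(284,125,.0215)):
    e=X[:2]-A;an.append(np.degrees(np.arctan2(e[1],e[0]))%360);print(X.round(4),np.hypot(*e).round(4),an[-1])
b=cur();P0,R0=arc(A,.052,1,-.0225,.042)
for k in (4,8,an[1]-an[0]):
    P,R=arc(A,.052,1+k,-.0225,.042);print(k,*[x.tolist() for x in delta(P,R,(P0,R0))])
E
```

```text
[0.3732 0.164  0.0215] 0.033 177.94180704681125
[0.3733 0.1567 0.0215] 0.0334 190.44322879552303
4 [-1.4, 3.7, 0.2] [-0.6, -0.0, -4.0]
8 [-2.6, 7.5, 0.4] [-1.1, -0.0, -7.9]
12.501421748711778 [-3.6, 11.8, 0.5] [-1.7, 0.0, -12.4]
```

apply_moves([
  {"fingers":0,"delta_pos":[-1,2.8,0.2],"angular":[-0.4,0,-3]},
  {"fingers":0,"delta_pos":[-2,5.6,0.3],"angular":[-0.8,0,-6]},
  {"fingers":0,"delta_pos":[-2.9,8.4,0.4],"angular":[-1.2,0,-9]},
  {"fingers":0,"delta_pos":[-3.4,10.9,0.5],"angular":[-1.6,0,-11.5]},
  {"fingers":0,"delta_pos":[-3.4,10.9,0.5],"angular":[-1.6,0,-11.5]},
  {"fingers":0,"delta_pos":[-3.4,10.9,0.5],"angular":[-1.6,0,-11.5]},
])

```text
clock: 10.65
tool_pos: [0.4609, 0.1521, 0.0407]
orientation: [-179.9, 8.1, -167.5]
force: [-0.5, 0.4, -0.6]
opening: 0.0004
gripper_force: 0.0
```

apply_moves([
  {"fingers":0,"delta_pos":[0,-8,0],"angular":[0,0,0]},
  {"fingers":0,"delta_pos":[0,-18,0],"angular":[0,0,0]},
  {"fingers":0,"delta_pos":[0,-18,-40],"angular":[0,0,0]},
  {"fingers":0,"delta_pos":[0,-18,-60],"angular":[0,0,0]},
  {"fingers":0,"delta_pos":[0,-18,-60],"angular":[0,0,0]},
])

```text
clock: 11.15
tool_pos: [0.4576, 0.1329, 0.1024]
orientation: [-180.0, 8.3, -167.5]
force: [0.9, 0.1, 0.3]
opening: -0.0
gripper_force: 0.0
```

```bash
python3 shot.py w8; python3 - <<'E'
from h import *
print(wproj([.408,.163,.0215],*cur()),wproj([.405,-.115,.0215],*cur()),wproj([.3733,.1567,.0215],*cur()))
E
```

```text
[0.45763129 0.13287614 0.10244822] [-179.99696246    8.26884459 -167.48663728]
brass [516.8  10.9] [502   0  31  26 580] [0.308  0.2073 0.024 ]
brass [492.2  11.7] [489   5   7  17  57] [0.3112 0.1944 0.024 ]
brass [391.3 103.3] [381  97  22  16 280] [0.3678 0.1542 0.024 ]
brass [339.4 327.3] [337 298   6  59 234] [0.535  0.1623 0.024 ]
brass [309.4 328.1] [307 300   6  57 213] [0.5408 0.1393 0.024 ]
(np.float64(386.3511323501215), np.float64(172.3434955507429)) (np.float64(-74.08729645694967), np.float64(64.47833042356731)) (np.float64(392.6233392392935), np.float64(114.998032585621))
```

```bash
cat > prof.py <<'E'
import cv2
from h import *
def prof(n,A,r1,r2,rid):
    im=cv2.imread(f"pics/{n}.png");d=np.load(f"{n}.npz");p,Q=d["p"],Ro.from_quat(d["q"])
    g=cv2.cvtColor(im,cv2.COLOR_BGR2GRAY);th=np.arange(110,250,.5)
    X=lambda r,t,z:wproj([A[0]+r*np.cos(np.radians(t)),A[1]+r*np.sin(np.radians(t)),z],p,Q)
    px=np.array([[X(r,t,.0215) for r in np.linspace(r1,r2,5)] for t in th],np.float32)
    v=cv2.remap(g,px[...,0],px[...,1],cv2.INTER_LINEAR).astype(float).mean(1)
    s=np.convolve(v,np.ones(13)/13,'same');s[:7]=s[-7:]=255;i=s.argmin();w=np.clip(150-v,0,None);w[abs(th-th[i])>9]=0
    hs=cv2.cvtColor(im,cv2.COLOR_BGR2HSV);m=cv2.inRange(hs,(12,110,90),(32,255,255))
    q=np.array([[X(r,t,.0215) for r in rid] for t in th],np.float32)
    b=cv2.remap(m,q[...,0],q[...,1],cv2.INTER_LINEAR).astype(float).mean(1)
    print(n,"pointer %.1f (min %d at %.1f)"%((w*th).sum()/w.sum(),s[i],th[i]),"tooth/rider %.1f"%((b*th).sum()/b.sum()))
for Ax in(.4062,.409):
  for n in("w6","w7","w8"):prof(n,(Ax,.163),.0315,.034,np.linspace(.037,.041,4))
for n in("w1","w4","w5"):prof(n,(.4055,-.115),.0245,.027,np.linspace(.03,.034,4))
E
python3 prof.py
```

```text
w6 pointer 159.8 (min 160 at 159.0) tooth/rider 191.8
w7 pointer 181.8 (min 133 at 180.0) tooth/rider 191.9
w8 pointer 116.4 (min 151 at 117.0) tooth/rider 192.2
w6 pointer 160.8 (min 94 at 161.0) tooth/rider 190.8
w7 pointer 178.8 (min 91 at 179.5) tooth/rider 191.0
w8 pointer 190.0 (min 92 at 191.0) tooth/rider 191.2
w1 pointer 220.7 (min 93 at 220.0) tooth/rider 137.0
w4 pointer 245.0 (min 87 at 246.0) tooth/rider 136.5
w5 pointer 243.7 (min 85 at 246.0) tooth/rider 136.5
```

Large pointer is at 190.0° and its tooth at 191.2°, so it's in line. I'll take one last look at the small iris with the fingers away, shown beside the large one.

```bash
python3 - <<'E'
from h import *
print(delta([.42,-.11,.15],tgt(8,0)))
E
```

```text
(array([  80.7, -228.8,  -60.9]), array([ 1.7,  0.2, 12.4]))
```

apply_moves([
  {"fingers":0,"delta_pos":[5,-10,-40],"angular":[0,0,0]},
  {"fingers":0,"delta_pos":[20,-50,-61],"angular":[0,0,4]},
  {"fingers":0,"delta_pos":[35,-95,-61],"angular":[1,0,8]},
  {"fingers":0,"delta_pos":[50,-140,-61],"angular":[1.7,0,12]},
  {"fingers":0,"delta_pos":[65,-185,-61],"angular":[1.7,0,12]},
  {"fingers":0,"delta_pos":[81,-229,-61],"angular":[1.7,0,12]},
  {"fingers":0,"delta_pos":[81,-229,-61],"angular":[1.7,0,12]},
  {"fingers":0,"delta_pos":[81,-229,-61],"angular":[1.7,0,12]},
  {"fingers":0,"delta_pos":[81,-229,-61],"angular":[1.7,0,12]},
])

```text
clock: 12.1
tool_pos: [0.4193, -0.1101, 0.1488]
orientation: [-179.8, 8.0, -179.6]
force: [0.2, 0.3, 0.1]
opening: 0.0003
gripper_force: 0.0
```

```bash
python3 shot.py w9|head -1; python3 - <<'E'
import cv2
from h import *
o=[]
for n,A in(("w8",(.408,.163)),("w9",(.405,-.115))):
    d=np.load(f"{n}.npz");u,v=map(int,wproj([A[0]-.02,A[1],.03],d["p"],Ro.from_quat(d["q"])));print(n,u,v)
    im=cv2.imread(f"pics/{n}.png");v=max(v,50);o.append(cv2.resize(im[v-50:v+50,u-50:u+50],(400,400),interpolation=cv2.INTER_CUBIC))
cv2.imwrite("pics/fin.png",np.hstack(o))
E
```

```text
[ 0.41928579 -0.11014595  0.14883843] [-179.84439862    7.9932504  -179.58058023]
w8 396 141
w9 318 170
```

View pics/fin.png

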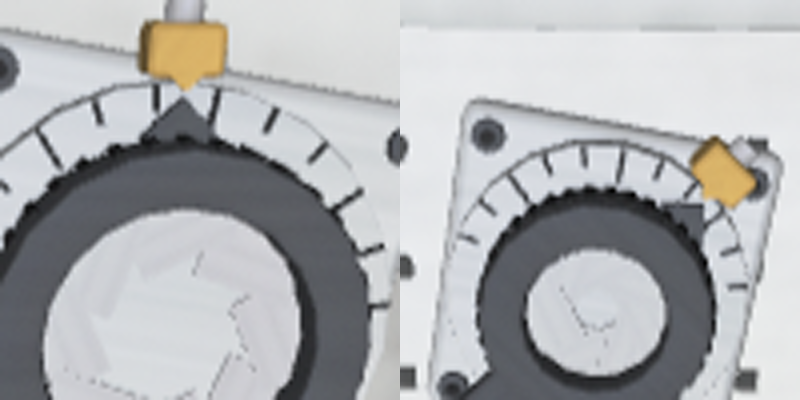

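Both pointers face their teeth: the large tip at (185,97) under its tooth at (185,88), the small tip at about (704,205) by its tooth at (706,203). The robot is touching nothing, so I'm handing in.

```bash
python3 -c "
from plant import ctrl
print(ctrl.close_job())"
```

```text
the job is handed in; nothing more can be done
None
```

Both irises are set: each pointer stands within about 1 mm of its rider's tooth in the last camera views. I handed the job in after 12 s of robot time with the arm clear of everything; no verdict came back.

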